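# Heavy side down: feel out an unbalanced blower wheel

## Task

The blower wheel of the fume extractor is caked with dirt on one side, inside where nobody can see it, and the stiff balancing stand keeps the wheel wherever it is left. First lay the loose red bracket that came off it flat in the free compartment of the parts tray (the one with the yellow liner) and let go of it; then turn the wheel by its red crank handle, at least half a turn one way, to feel where its heavy side is, bring the heavy side straight down and finish still gripping the handle, keeping the wheel still there. Leave the other things on the bench where they are.

Things in the scene. Friction and masses are not known exactly. Their poses are not given: they have to be found in the camera images.
- stand: Blue balancing stand bolted to the bench. Origin on the bench under the middle of the wheel; z up. The axle lies along its x axis, 170 mm above the bench; the crank side faces its -x, roughly towards world -y. Base plate x -30 to 140, y -100 to 100 mm, 12 mm thick; a post 185 mm tall behind the wheel at x 67 to 103 mm. Nothing of the stand is below or around the handle.
- wheel (a joint): Angle (rad) of the steel blower wheel (170 mm across, 60 mm thick). 0: handle straight above the axle; grows clockwise seen from the crank side: in the stand's frame the handle's centre is at x -110, y -55*sin(angle), z 170+55*cos(angle) mm. Turns freely either way for several turns. Dry friction of 0.32 N m (about 6 N at the handle) keeps it wherever it is left.
- handle: Red crank handle, a cylinder 20 mm across, 70 mm long, level along the stand's x axis, 55 mm off the axle; a sleeve that spins freely on its pin, so it can stay gripped all round. Origin at its centre, 80 mm off the wheel's face, 53 mm off the yellow crank arm (26 mm wide, 150 mm long, across the axle). Its own axes spin with it. Nothing else is near it; grip it from above.
- axle (a point): Centre of the handle's circle (radius 55 mm), on the axle line, 170 mm above the bench. The unseen heavy side lies at an unknown angle to the handle, other every time; it adds or takes away at most 3 to 5 N at the handle, as the sine of its angle from straight down, so turning takes 1 to 11 N. Apart from it wheel, crank and handle are balanced.
- bracket: Loose red steel bracket, 0.2 kg: a flat plate 130 mm (its x) by 36 mm (its y) by 6 mm, with an upright lug in its middle, 26 mm (x) by 12 mm thick (y), up to 56 mm above the underside: grip the lug across its 12 mm. Origin at the middle of the underside, z up. It starts flat on the bench, turned away from the tray's direction. Either end may point either way.
- tray: Grey steel parts tray fixed to the bench, 158 mm (its x) by 172 mm (its y), 18 mm high, with a 4 mm floor and two dividers that make three long compartments side by side along y (56 mm apart), each 150 mm (x) by 52 mm (y) inside. Origin on the bench under its middle.
- liner: Yellow sheet (146 mm along its x, 50 mm along its y) on the floor of the tray's free compartment; origin in its middle, on the tray floor, 4 mm above the bench. The bracket lying here has its origin here and its x along the liner's x. The other two compartments hold the wire brush and the scraper; which is where varies.
- wire_brush: Wire brush with a wooden back, 130 by 30 by 24 mm, lying in one tray compartment; origin under its middle. Leave it.
- scraper: Scraper with orange handle and steel blade, 134 by 36 by 14 mm, lying in one tray compartment; origin under its middle. Leave it.
- nut_jar: Glass jar of nuts with black cap, 60 mm across, 80 mm high, standing at the back; origin under its middle. Leave it.
- paste_can: White can with a green band, 66 mm across, 70 mm high, standing at the back; origin under its middle. Leave it.
- magnet_square: Red welding magnet square, 90 by 20 by 90 mm, standing at the back right; origin under the middle of its foot. Leave it.
- angle_offcut: Offcut of dark angle iron, 120 by 50 by 50 mm, near the robot on its right; origin under its middle. Leave it.
- collar: Steel collar, 60 mm across, 40 mm high, near the robot on its left; origin under its middle. Leave it.
Mind the look-alikes: they are no part of the job. Leave any brown, pink or purple look-alike of the bracket alone.

How it is judged:
By the outcome, as a careful person would: the job done as asked, in the order asked, and still so for the second after the job is handed in, while the arm keeps its last pose, push and grip.
It also fails if it takes over 70 s, if anything falls off the work surface, if the arm or the gripper's body presses on something with over 40 N, if the wrist force passes 120 N, or if a joint passes its speed limit or range.

## Robot

A 7-joint arm with a two-finger parallel gripper is mounted at the origin on the work surface. World frame = base frame: x ahead of the robot, y to its left, z up, the work surface at z = 0. Lengths are in m, angles in rad, forces in N, time in s.
With the tool pointing down it reaches from about 0.425 to 0.875 m from the base axis. Payload 4.7 kg.
Tool frame: the origin (TCP) lies between the finger pads; the fingertips stand 14 mm ahead of it and the grasp point (between the pads) lies 5 mm behind it; z points along the fingers, y is the line along which they close (so a half turn about z gives the same grasp; the last joint's range is limited). The gripper opens to 87 mm and grips with 3 to 60 N. Pads are 19 mm wide; open, the fingers measure 117 mm over their backs; the gripper's body (75 mm by 190 mm) begins 51 mm behind the grasp point.
Start: joints at [1.188, 0.321, -0.07, 1.45, 0.023, 1.371, -0.057], TCP at [0.251, -0.6, 0.237] pointing down, gripper open.
Joint ranges: [-2.86, 2.86], [-0.3, 2.09], [-1.38, 1.24], [0.06, 2.45], [-1.56, 4.7], [0.09, 2.05], [-2.69, 2.69]. Speed limits (rad/s): [2.57, 2.57, 3.14, 3.14, 3.14, 3.14, 3.14].

## Interface

Orientations are given as a rotation vector (axis times angle).
In Python, from bench import ctrl gives the robot as it stands.
- The arm moves only by the tool step_arm, never from a script. Its argument "commands" is a list of rows, each an object with "travel": the shift along the tool's x, y, z in m, a list of three; "turn": the turn, a rotation vector about the tool's x, y, z in degrees, a list of three. A call has 1 to 5 rows; each row is the pose to reach, as a shift and turn from the pose commanded when the call began, along the tool's axes at that moment; what a row does not reach only later rows make up. A row lasts 1/10 s, in which the tool goes at most 50 mm and 8.59 degrees, less where a joint would pass 70% of its speed; a pose out of reach is approached as far as the arm can. A call with a gripper value outside its range is refused whole. "gripper" is the opening, from 0 (shut) to 1 (fully open), set as the call begins (left out, the last holds). The fingers move at their own pace and stop on an object; "force" is the grip in N (left out, the last holds). Time passes only in rows, so rows that repeat a pose let the fingers close. It gives the time, the measured TCP pose, the force, the opening and the grip force at its end, in the units of the state.
- ctrl.get_state(): the state, without advancing time (a new reading comes with each control period).
- ctrl.get_image(name): name is "scene" or "top"; returns the picture (384x512x3 uint8, red, green, blue); there is no depth.
- ctrl.camera_model(name): a dict with "fx", "fy", "cx", "cy" (pixels), "R" (3x3) and "t" (3): a world point X has camera coordinates R X + t. Camera axes: x right, y down, z forward; pixel columns grow to the right and rows downward; lengths in m; the calibration is good to about 2 mm. A picture is of the moment at which its call begins. camera_model takes no time and is no camera call.
- ctrl.close_job(): hands the job in; it is judged then, once.
The state is a dict: "time": time; "joint_positions": joint angles; "qd": joint speeds; "joint_torque": joint torques, N m; "position": TCP position; "tool_rot": TCP orientation; "ft_force": force on the tool from outside, world axes, zero at the start; "torque": the same for the moment, N m; "grip_width": opening from 0.0 (shut) to 1.0 (fully open); "grip_force": force on a finger pad.
Only numpy, scipy, OpenCV 4.12 (cv2) and the standard library are available. Lean on these libraries where they do the work, as an engineer would, in place of code of your own. Each camera call takes 0.05 s, during which the arm holds its last target. There are 200 camera calls.

## Working session

There is one attempt and no reset: what is moved stays moved. The work goes in short steps, Python scripts to look and compute and a tool call to move; the robot and the scene stay as the last step left them, time stands still between calls to the robot, and variables do not carry over. Pictures are saved under pics/ and viewed, at most 10 in all, crops included, and the job is handed in when it is done.

Besides the shell and the picture viewer there is one more tool, called as name(argument=value, ...) on one line, values as JSON. step_arm: Moves the arm, as the interface text tells. Its arguments: {"type":"object","properties":{"commands":{"type":"array"},"gripper":{"type":"number"},"force":{"type":"number"}},"required":["commands"]}

```bash
mkdir -p pics; ls
python3 - <<'E'
from bench import ctrl
import cv2,numpy as np
for n in("scene","top"):
    im=ctrl.get_image(n); cv2.imwrite(f"pics/{n}0.png",cv2.resize(im[:,:,::-1],(768,576),interpolation=cv2.INTER_CUBIC)); np.save(f"{n}0.npy",im)
    m=ctrl.camera_model(n); R=np.array(m["R"]);print(n,m["fx"],m["cx"],m["cy"],-R.T@np.array(m["t"]),R.round(3).tolist())
s=ctrl.get_state();print(s)
E
```

```text
pics
scene 360.3935513886934 249.6995816075784 191.64490330805734 [ 1.48166331 -0.19009266  0.86722564] [[0.223, 0.975, -0.009], [0.573, -0.139, -0.808], [-0.789, 0.175, -0.589]]
top 464.627460254367 265.60808042184425 189.91925619141546 [0.2693531  0.02649183 1.38919775] [[0.027, -0.999, 0.018], [-0.984, -0.029, -0.177], [0.177, -0.013, -0.984]]
{'time': 0.1, 'joint_positions': array([ 1.18809798,  0.32173082, -0.07010178,  1.45154089,  0.02259475,
        1.37080969, -0.05686227]), 'qd': array([-0.00058349, -0.00114999,  0.00091892, -0.00275003,  0.00013136,
        0.00069484,  0.00128519]), 'joint_torque': array([ 2.27233013e-04, -4.92575347e+01, -4.06006509e-01, -3.13399315e+01,
       -6.43957802e-02,  3.94710456e-02,  3.80793585e-05]), 'position': array([ 0.25098987, -0.59907672,  0.23558881]), 'tool_rot': array([-3.07832262e+00, -6.19007037e-01,  6.53684149e-04]), 'ft_force': array([-0.35027799, -0.62681255, -0.07280808]), 'torque': array([-0.00377343, -0.05059551, -0.00074265]), 'grip_force': 0.0, 'grip_width': 1.001260105675143}
```

View pics/scene0.png

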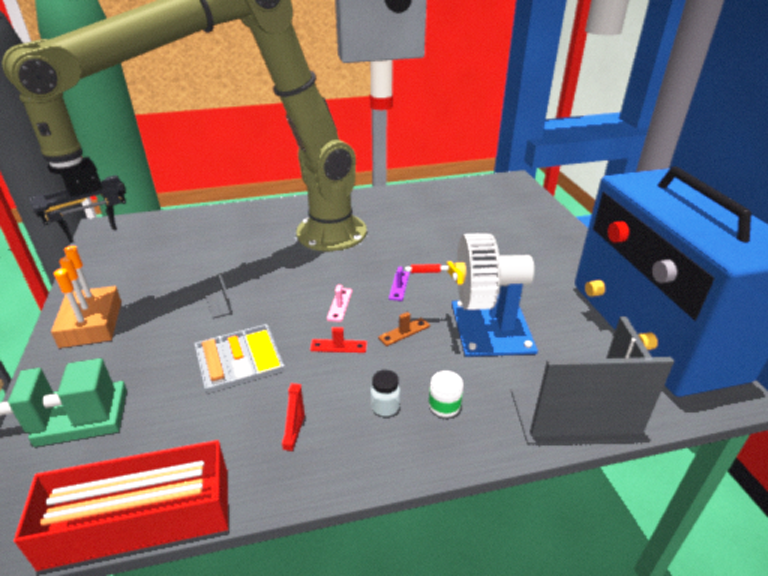

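View pics/top0.png

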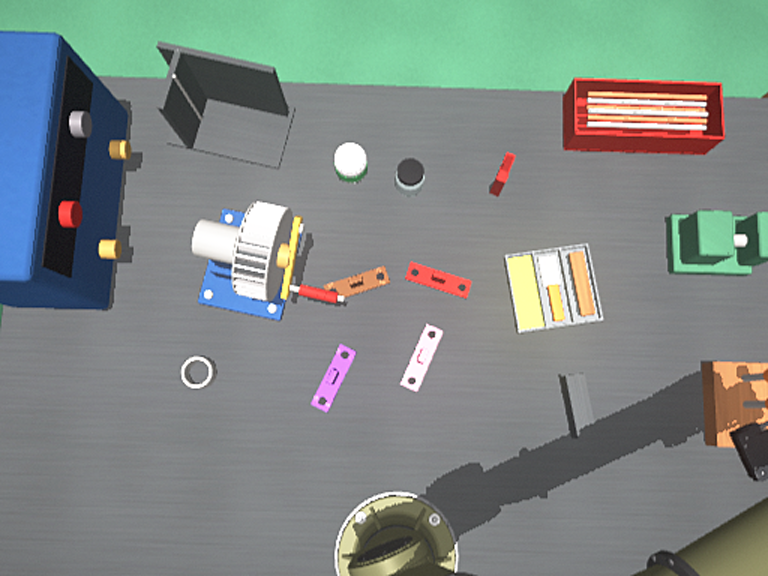

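Red things in the enlarged top view:
- Flat plate with lug at (438,280). It is the only red plate with a lug and holes, so it fits the bracket.
- Magnet square at (503,174), standing at the back.
- Handle at (320,294).
- Box at (645,115).

The brown (357,282), pink (421,357) and purple (333,378) pieces are look-alikes. The liner is at (525,292), the leftmost compartment.

```bash
cat > h.py <<'E'
import numpy as np,cv2
from bench import ctrl
M={n:ctrl.camera_model(n) for n in("scene","top")}
def ray(n,p):
    m=M[n];R=np.array(m["R"]);d=R.T@np.array([(p[0]-m["cx"])/m["fx"],(p[1]-m["cy"])/m["fy"],1]);return -R.T@np.array(m["t"]),d/np.linalg.norm(d)
def plane(n,p,z):
    o,d=ray(n,p);return o+d*(z-o[2])/d[2]
def tri(p,q):
    a,u=ray("top",p);b,v=ray("scene",q);s=np.linalg.lstsq(np.c_[u,-v],b-a,rcond=None)[0]
    return (a+u*s[0]+b+v*s[1])/2,np.linalg.norm(a+u*s[0]-b-v*s[1])
def hsv(im,h0,h1,s=130,v=60):
    H=cv2.cvtColor(im,cv2.COLOR_RGB2HSV);h=H[...,0].astype(int)
    k=((h>=h0)&(h<=h1)) if h0<=h1 else ((h>=h0)|(h<=h1))
    return (k&(H[...,1]>s)&(H[...,2]>v)).astype(np.uint8)
def blob(mask,p,r=40):
    """largest blob having its centroid within r of p -> full-size mask"""
    n,l,st,c=cv2.connectedComponentsWithStats(mask)
    i=max((i for i in range(1,n) if np.hypot(*(c[i]-p))<r),key=lambda i:st[i,4]);return (l==i).astype(np.uint8),c[i]
def ends(m):
    """end points of a long blob along its main axis"""
    p=np.argwhere(m)[:,::-1].astype(float);c=p.mean(0);u=np.linalg.svd(p-c,full_matrices=False)[2][0];t=(p-c)@u
    return c+u*(t.min()-.5),c+u*(t.max()+.5)
E
python3 - <<'E'
from h import *
T=np.load("top0.npy");S=np.load("scene0.npy");np.set_printoptions(precision=4,suppress=True)
rT=hsv(T,172,6);rS=hsv(S,172,6)
b,c=blob(rT,(292,187),12);print("bracket c",c,b.sum())
box=cv2.boxPoints(cv2.minAreaRect(np.argwhere(b)[:,::-1].astype(np.float32)));P=np.array([plane("top",q,.006) for q in box]);print("corners",P[:,:2],"mid",P.mean(0),"sides",np.linalg.norm(P[1]-P[0]),np.linalg.norm(P[2]-P[1]))
f=b*0;cs,hi=cv2.findContours(b,cv2.RETR_CCOMP,cv2.CHAIN_APPROX_NONE)
for k,h in zip(cs,hi[0]):
    if h[3]>=0: q=k[:,0].mean(0);print("hole",q,len(k),plane("top",q,.006))
y,c=blob(hsv(T,22,34),(350,195),12);box=cv2.boxPoints(cv2.minAreaRect(np.argwhere(y)[:,::-1].astype(np.float32)))
P=np.array([plane("top",q,.004) for q in box]);print("liner",P[:,:2],"mid",P.mean(0),"sides",np.linalg.norm(P[1]-P[0]),np.linalg.norm(P[2]-P[1]))
y,c=blob(hsv(S,22,34),(176,234),12);box=cv2.boxPoints(cv2.minAreaRect(np.argwhere(y)[:,::-1].astype(np.float32)));print("liner scene",plane("scene",c,.004),plane("scene",box.mean(0),.004))
ht,ct=blob(rT,(213,196),12);hs,cs_=blob(rS,(287,179),14);et=ends(ht);es=ends(hs)
print(ct,cs_,et,es,ht.sum(),hs.sum());print("handle c",tri(ct,cs_))
if es[0][0]<es[1][0]: es=es[::-1]
if et[0][0]>et[1][0]: et=et[::-1]
A=tri(et[0],es[0]);B=tri(et[1],es[1]);print("inner",A,"outer",B,np.linalg.norm(A[0]-B[0]))
bl,c=blob(hsv(T,100,125),(160,175),35);hull=cv2.convexHull(np.argwhere(bl)[:,::-1].astype(np.int32));ap=cv2.approxPolyDP(hull,2.5,True)[:,0]
for q in ap: print("base",q,plane("top",q,.012))
E
python3 - <<'E'
import cv2
a=cv2.imread("pics/top0.png")[190:420,180:620];cv2.imwrite("pics/crop.png",cv2.resize(a,None,fx=1.8,fy=1.8,interpolation=cv2.INTER_CUBIC))
E
```

```text
bracket c [291.8655 186.1486] 498
corners [[ 0.5325 -0.003 ]
 [ 0.5693 -0.0134]
 [ 0.5329 -0.139 ]
 [ 0.4964 -0.128 ]] mid [ 0.5328 -0.0709  0.006 ] sides 0.03825852337037514 0.13074617109606826
hole [307.7333 191.2667] 15 [ 0.5183 -0.1192  0.006 ]
hole [276.2 181.2] 15 [ 0.5465 -0.023   0.006 ]
liner [[ 0.5302 -0.2694]
 [ 0.5302 -0.2694]
 [ 0.5333 -0.2694]
 [ 0.5333 -0.2694]] mid [ 0.5317 -0.2694  0.004 ] sides 0.0 0.003094830231852362
liner scene [ 0.5068 -0.246   0.004 ] [ 0.5064 -0.2457  0.004 ]
[211.7869 195.4973] [283.5826 178.5043] (array([198.8045, 192.5865]), array([224.8646, 198.4294])) (array([273.4684, 178.6395]), array([293.5317, 178.3714])) 183 115
handle c (array([0.4733, 0.1561, 0.1501]), np.float64(0.001896425461064696))
inner (array([0.4802, 0.1911, 0.1497]), np.float64(0.0012238571383422125)) outer (array([0.4663, 0.1206, 0.1506]), np.float64(0.0022334169968818676)) 0.07188400960723572
base [186 212] [0.4437 0.2437 0.012 ]
base [132 201] [0.4721 0.4062 0.012 ]
base [139 173] [0.558  0.3918 0.012 ]
base [187 189] [0.5133 0.2447 0.012 ]
base [189 202] [0.4741 0.2365 0.012 ]
```

View pics/crop.png

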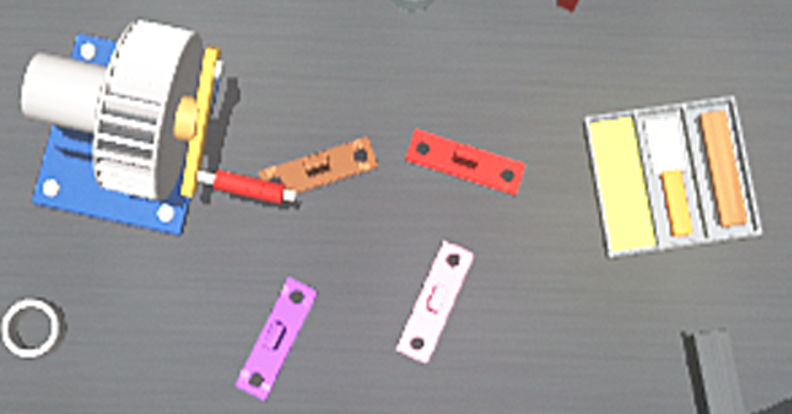

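Red bracket confirmed in the crop at (465,160), with two holes and the lug. The brown, pink and purple pieces are separate. The liner mask failed, so I'll fix it and compute the moves.

Run:
```python
from h import *
from scipy.spatial.transform import Rotation as Ro
T=np.load("top0.npy");S=np.load("scene0.npy");np.set_printoptions(precision=4,suppress=True)
for n,im,p in(("top",T,(350,195)),("scene",S,(176,234))):
    y,c=blob(hsv(im,22,36,70),p,15);r=cv2.minAreaRect(np.argwhere(y)[:,::-1].astype(np.float32));box=cv2.boxPoints(r)
    P=np.array([plane(n,q,.004) for q in box]);print(n,y.sum(),P[:,:2].tolist(),"mid",P.mean(0),"centroid",plane(n,c,.004))
    for i in(0,1): d=P[i+1]-P[i];print("side",np.linalg.norm(d),np.degrees(np.arctan2(d[1],d[0])))
R=Ro.from_rotvec(ctrl.get_state()["tool_rot"]);print(R.as_matrix());p=ctrl.get_state()["position"]
print("to lug, tool axes",R.inv().apply(np.array([.5325,-.071,.15])-p),"yaw x",np.degrees(np.arctan2(R.as_matrix()[1,0],R.as_matrix()[0,0])))
```

```text
top 790 [[0.5821450384279847, -0.21134536522836422], [0.5929656622060011, -0.26138396808016934], [0.4455345131483658, -0.28669647256020003], [0.43517005682022336, -0.2375189103293635]] mid [ 0.514  -0.2492  0.004 ] centroid [ 0.5134 -0.2491  0.004 ]
side 0.05119519190613561 -77.79792719301777
side 0.1495883237271755 -170.2578518905178
scene 403 [[0.44152676019550463, -0.2846857990092334], [0.42462615035868967, -0.23076700982021], [0.5658837658565526, -0.2098619730416303], [0.579226271477436, -0.2598260443188972]] mid [ 0.5028 -0.2463  0.004 ] centroid [ 0.5068 -0.2462  0.004 ]
side 0.05650545496203525 107.40337256662863
side 0.1427961291452113 8.418230111756868
[[ 0.9223  0.3865 -0.0007]
 [ 0.3865 -0.9223  0.0015]
 [-0.0001 -0.0017 -1.    ]]
to lug, tool axes [ 0.4638 -0.3781  0.0862] yaw x 22.73948447187592
```

step_arm(commands=[{"travel": [0.02,-0.046,0],"turn": [0,0,-8]},{"travel": [0.04,-0.092,0],"turn": [0,0,-16]},{"travel": [0.06,-0.138,0],"turn": [0,0,-24]},{"travel": [0.1,-0.165,0],"turn": [0,0,-32]},{"travel": [0.14,-0.195,0],"turn": [0,0,-40]}], gripper=0.5, force=25)

```text
time: 0.6
position: [0.3047, -0.364, 0.2364]
tool_rot: [2.679, 1.64, -0.001]
ft_force: [1.4, 0.1, 0.4]
grip_width: 0.631
grip_force: 0.0
```

```bash
cat > to.py <<'E'
import sys,numpy as np
from bench import ctrl
from scipy.spatial.transform import Rotation as Ro
g=[float(a) for a in sys.argv[1:4]];s=ctrl.get_state();R=Ro.from_rotvec(s["tool_rot"]);m=R.as_matrix()
yaw=np.degrees(np.arctan2(m[1,0],m[0,0]))
print("t",s["time"],"p",s["position"].round(4),"yaw",yaw.round(2),"tilt z",m[:,2].round(4),"travel",R.inv().apply(np.array(g)-s["position"]).round(4),"F",s["ft_force"].round(2),"w",s["grip_width"],s["grip_force"])
if len(sys.argv)>4: print("turn z",-(float(sys.argv[4])-yaw))
E
python3 to.py .5325 -.071 .12 73.7
```

```text
t 0.6 p [ 0.3047 -0.364   0.2364] yaw 62.95 tilt z [-1.e-04 -5.e-04 -1.e+00] travel [0.3646 0.0696 0.1162] F [1.42 0.11 0.44] w 0.6309009973412217 0.0
turn z -10.75084117591993
```

step_arm(commands=[{"travel": [0.045,0.01,0],"turn": [0,0,-6]},{"travel": [0.09,0.02,0],"turn": [0,0,-11]},{"travel": [0.135,0.03,0],"turn": [0,0,-11]},{"travel": [0.18,0.04,0.02],"turn": [0,0,-11]},{"travel": [0.225,0.048,0.035],"turn": [0,0,-11]}])

```text
time: 1.1
position: [0.4515, -0.1861, 0.201]
tool_rot: [2.513, 1.884, -0.0]
ft_force: [1.2, 0.2, -0.4]
grip_width: 0.503
grip_force: 0.0
```

step_arm(commands=[{"travel": [0.045,-0.015,0.02],"turn": [0,0,0]},{"travel": [0.09,-0.005,0.04],"turn": [0,0,0]},{"travel": [0.137,-0.005,0.06],"turn": [0,0,0]},{"travel": [0.137,-0.005,0.06],"turn": [0,0,0]}])

```text
time: 1.5
position: [0.4835, -0.0473, 0.1392]
tool_rot: [-2.5, -1.894, 0.0]
ft_force: [0.1, -0.4, 0.1]
grip_width: 0.506
grip_force: 0.0
```

```bash
python3 to.py .5325 -.071 .042 73.7
```

```text
t 1.5 p [ 0.4835 -0.0473  0.1392] yaw 74.31 tilt z [-0.0034  0.0043 -1.    ] travel [-0.0099  0.054   0.097 ] F [ 0.11 -0.4   0.14] w 0.5064329102167509 0.0
turn z 0.6101475386345783
```

step_arm(commands=[{"travel": [-0.005,0.03,0],"turn": [0,0,0.6]},{"travel": [-0.01,0.054,0.01],"turn": [0,0,0.6]},{"travel": [-0.01,0.054,0.03],"turn": [0,0,0.6]},{"travel": [-0.01,0.054,0.03],"turn": [0,0,0.6]}])

```text
time: 1.9
position: [0.5312, -0.08, 0.1088]
tool_rot: [-2.52, -1.868, 0.006]
ft_force: [-1.2, 0.4, -0.6]
grip_width: 0.5
grip_force: 0.0
```

```bash
python3 to.py .5325 -.071 .042 73.7
python3 - <<'E'
from h import *
im=ctrl.get_image("scene");cv2.imwrite("pics/g1.png",cv2.resize(im[150:270,130:330,::-1],None,fx=4,fy=4,interpolation=cv2.INTER_CUBIC))
E
```

```text
t 1.9 p [ 0.5312 -0.08    0.1088] yaw 73.08 tilt z [-0.0057  0.0016 -1.    ] travel [ 0.009  -0.001   0.0669] F [-1.22  0.36 -0.58] w 0.49964207066676775 0.0
turn z -0.6247968151157863
```

View pics/g1.png

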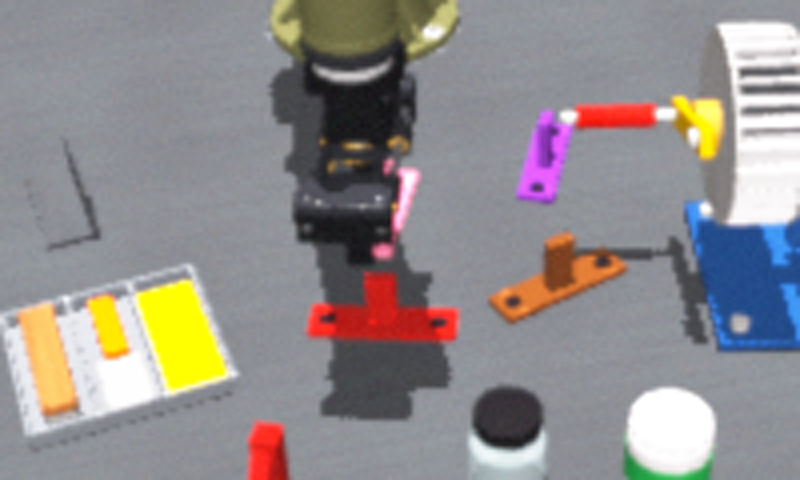

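The gripper hangs over the lug, lug in the crop at (380,298) and finger at (360,250), about 9 mm short along the plate. The tray, look-alikes and jar are undisturbed. I'll correct the offset and go down.

step_arm(commands=[{"travel": [0.009,-0.001,0.01],"turn": [0,0,-0.6]},{"travel": [0.009,-0.001,0.03],"turn": [0,0,-0.6]},{"travel": [0.009,-0.001,0.05],"turn": [0,0,-0.6]},{"travel": [0.009,-0.001,0.066],"turn": [0,0,-0.6]},{"travel": [0.009,-0.001,0.066],"turn": [0,0,-0.6]}])

```text
time: 2.45
position: [0.5332, -0.0698, 0.0437]
tool_rot: [-2.51, -1.884, 0.004]
ft_force: [-0.4, 0.7, -1.4]
grip_width: 0.501
grip_force: 0.0
```

step_arm(commands=[{"travel": [0,0,0],"turn": [0,0,0]},{"travel": [0,0,0],"turn": [0,0,0]},{"travel": [0,0,0],"turn": [0,0,0]},{"travel": [0,0,0],"turn": [0,0,0]},{"travel": [0,0,0],"turn": [0,0,0]}], gripper=0, force=25)

```text
time: 2.95
position: [0.5348, -0.0705, 0.0459]
tool_rot: [2.513, 1.885, -0.001]
ft_force: [0.7, -0.6, -3.1]
grip_width: 0.137
grip_force: 25.2
```

step_arm(commands=[{"travel": [0,0,-0.01],"turn": [0,0,0]},{"travel": [0,0,-0.03],"turn": [0,0,0]},{"travel": [0,0,-0.06],"turn": [0,0,0]},{"travel": [0,0,-0.08],"turn": [0,0,0]},{"travel": [0,0,-0.08],"turn": [0,0,0]}])

```text
time: 3.45
position: [0.5373, -0.0706, 0.1289]
tool_rot: [2.509, 1.882, 0.006]
ft_force: [-0.3, -0.7, -3.0]
grip_width: 0.137
grip_force: 25.0
```

```bash
python3 to.py .512 -.248 .12 10
```

```text
t 3.45 p [ 0.5373 -0.0706  0.1289] yaw 73.73 tilt z [ 0.0062 -0.0018 -1.    ] travel [-0.1774  0.0253  0.0091] F [-0.27 -0.66 -3.04] w 0.13691816917336014 24.983016843907535
turn z 63.73244164233505
```

step_arm(commands=[{"travel": [-0.025,0.003,0],"turn": [0,0,8]},{"travel": [-0.06,0.008,0],"turn": [0,0,16]},{"travel": [-0.095,0.013,0],"turn": [0,0,24]},{"travel": [-0.13,0.018,0],"turn": [0,0,32]},{"travel": [-0.16,0.022,0],"turn": [0,0,40]}])

```text
time: 3.95
position: [0.5098, -0.2322, 0.1242]
tool_rot: [-3.009, -0.901, 0.003]
ft_force: [0.3, -0.3, -1.1]
grip_width: 0.134
grip_force: 25.0
```

step_arm(commands=[{"travel": [0,0,0],"turn": [0,0,8]},{"travel": [0,0,0],"turn": [0,0,16]},{"travel": [0,0,0],"turn": [0,0,23.7]},{"travel": [0,0,0],"turn": [0,0,23.7]},{"travel": [0,0,0],"turn": [0,0,23.7]}])

```text
time: 4.45
position: [0.5107, -0.2299, 0.1246]
tool_rot: [-3.128, -0.28, 0.002]
ft_force: [0.2, 0.3, -2.5]
grip_width: 0.136
grip_force: 25.0
```

```bash
python3 to.py .512 -.248 .12 10
```

```text
t 4.45 p [ 0.5107 -0.2299  0.1246] yaw 10.23 tilt z [-1.4e-03  5.0e-04 -1.0e+00] travel [-0.0019  0.018   0.0046] F [ 0.2   0.3  -2.53] w 0.13584603052345035 24.982955331215635
turn z 0.23369474768880316
```

step_arm(commands=[{"travel": [-0.002,0.018,0.0],"turn": [0,0,0]},{"travel": [-0.002,0.018,0.015],"turn": [0,0,0]},{"travel": [-0.002,0.018,0.035],"turn": [0,0,0]},{"travel": [-0.002,0.018,0.05],"turn": [0,0,0]},{"travel": [-0.002,0.018,0.05],"turn": [0,0,0]}])

```text
time: 4.95
position: [0.51, -0.2476, 0.0721]
tool_rot: [-3.126, -0.275, 0.008]
ft_force: [-0.4, 0.7, -1.8]
grip_width: 0.133
grip_force: 25.0
```

```bash
python3 to.py .512 -.248 .05 10
python3 - <<'E'
from h import *
for n,(a,b,c,d) in{"scene":(190,280,110,230),"top":(140,240,290,420)}.items():
    im=ctrl.get_image(n);cv2.imwrite(f"pics/p_{n}.png",cv2.resize(im[a:b,c:d,::-1],None,fx=3.2,fy=3.2,interpolation=cv2.INTER_CUBIC))
A=[cv2.resize(cv2.imread(f"pics/p_{n}.png"),(390,300)) for n in("scene","top")];cv2.imwrite("pics/p.png",np.hstack(A))
E
```

```text
t 4.95 p [ 0.51   -0.2476  0.0721] yaw 10.04 tilt z [-0.0054  0.0029 -1.    ] travel [0.002  0.0009 0.0221] F [-0.45  0.68 -1.82] w 0.13261050607576777 24.982682936824858
turn z 0.04433259057780248
```

View pics/p.png

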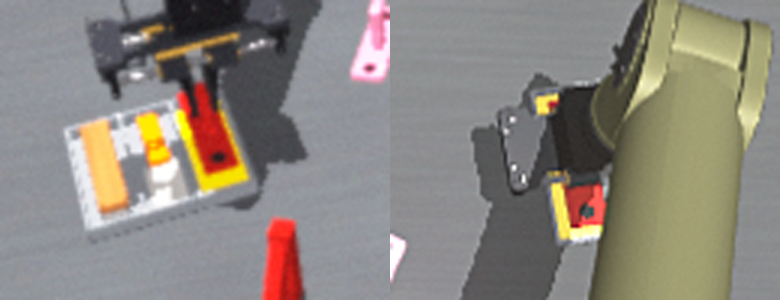

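The bracket hovers aligned inside the yellow compartment: bracket at (215,130) left half, with liner margin on both sides. I'll lower it, release and retreat.

step_arm(commands=[{"travel": [0.002,0.001,0.01],"turn": [0,0,0]},{"travel": [0.002,0.001,0.018],"turn": [0,0,0]},{"travel": [0.002,0.001,0.022],"turn": [0,0,0]},{"travel": [0.002,0.001,0.022],"turn": [0,0,0]}])

```text
time: 5.45
position: [0.514, -0.2486, 0.0527]
tool_rot: [-3.129, -0.275, 0.002]
ft_force: [-0.3, -0.2, -1.9]
grip_width: 0.134
grip_force: 25.0
```

```bash
python3 to.py .512 -.248 .05 10
```

```text
t 5.45 p [ 0.514  -0.2486  0.0527] yaw 10.04 tilt z [-1.4e-03  7.0e-04 -1.0e+00] travel [-0.0018 -0.001   0.0027] F [-0.34 -0.18 -1.93] w 0.13379139132335885 24.982861157041043
turn z 0.04401020429449609
```

step_arm(commands=[{"travel": [-0.001,0,0.002],"turn": [0,0,0]},{"travel": [-0.001,0,0.004],"turn": [0,0,0]},{"travel": [-0.001,0,0.004],"turn": [0,0,0]}])

```text
time: 5.75
position: [0.5137, -0.2492, 0.0496]
tool_rot: [3.129, 0.275, 0.0]
ft_force: [-0.9, 0.1, -2.4]
grip_width: 0.138
grip_force: 25.0
```

step_arm(commands=[{"travel": [0,0,0],"turn": [0,0,0]},{"travel": [0,0,0],"turn": [0,0,0]},{"travel": [0,0,0],"turn": [0,0,0]},{"travel": [0,0,0],"turn": [0,0,0]}], gripper=0.4)

```text
time: 6.15
position: [0.5138, -0.2492, 0.0498]
tool_rot: [3.129, 0.275, 0.001]
ft_force: [0.4, -0.4, 0.4]
grip_width: 0.372
grip_force: 0.0
```

step_arm(commands=[{"travel": [0,0,-0.02],"turn": [0,0,0]},{"travel": [0,0,-0.05],"turn": [0,0,0]},{"travel": [0,0,-0.1],"turn": [0,0,0]},{"travel": [0,0,-0.15],"turn": [0,0,0]},{"travel": [0,0,-0.19],"turn": [0,0,0]}])

```text
time: 6.65
position: [0.5141, -0.2492, 0.2429]
tool_rot: [3.128, 0.275, 0.004]
ft_force: [1.4, -0.2, 0.0]
grip_width: 0.399
grip_force: 0.0
```

```bash
python3 to.py .4733 .1561 .24 80
python3 - <<'E'
from h import *
im=ctrl.get_image("scene");cv2.imwrite("pics/rel.png",cv2.resize(im[180:290,100:240,::-1],None,fx=4,fy=4,interpolation=cv2.INTER_CUBIC))
E
```

```text
t 6.65 p [ 0.5141 -0.2492  0.2429] yaw 10.05 tilt z [ 0.0025 -0.0015 -1.    ] travel [ 0.0305 -0.4062  0.0022] F [ 1.36 -0.17  0.03] w 0.39888771039459925 0.0
turn z -69.95367670775563
```

View pics/rel.png

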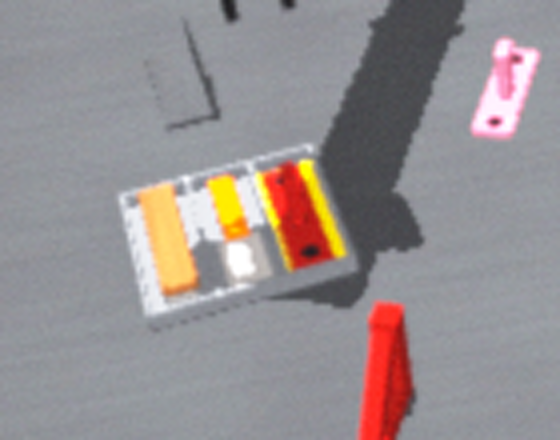

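The bracket lies flat in the lined compartment at (300,215), released, with brush and scraper undisturbed. TCP height 0.0496 against 0.0459 + 0.004 expected supports that it lies flat. Next, the handle.

step_arm(commands=[{"travel": [0.003,-0.035,0],"turn": [0,0,-7]},{"travel": [0.006,-0.075,0],"turn": [0,0,-14]},{"travel": [0.009,-0.115,0],"turn": [0,0,-21]},{"travel": [0.012,-0.155,0],"turn": [0,0,-28]},{"travel": [0.015,-0.195,0],"turn": [0,0,-35]}], gripper=0.6)

```text
time: 7.2
position: [0.494, -0.0529, 0.2395]
tool_rot: [2.899, 1.21, 0.0]
ft_force: [0.1, -0.2, 0.1]
grip_width: 0.596
grip_force: 0.0
```

```bash
python3 to.py .4733 .1561 .24 80
```

```text
t 7.2 p [ 0.494  -0.0529  0.2395] yaw 45.32 tilt z [ 4.e-04 -5.e-04 -1.e+00] travel [ 0.1341 -0.1616 -0.0006] F [ 0.12 -0.24  0.09] w 0.595840026599566 0.0
turn z -34.68097557374756
```

step_arm(commands=[{"travel": [0.03,-0.035,0],"turn": [0,0,-7]},{"travel": [0.06,-0.07,0],"turn": [0,0,-15]},{"travel": [0.09,-0.105,0],"turn": [0,0,-23]},{"travel": [0.115,-0.14,0],"turn": [0,0,-31]},{"travel": [0.134,-0.162,0],"turn": [0,0,-34.7]}])

```text
time: 7.7
position: [0.4731, 0.1585, 0.2397]
tool_rot: [2.403, 2.023, 0.001]
ft_force: [0.4, 0.1, -0.1]
grip_width: 0.599
grip_force: 0.0
```

step_arm(commands=[{"travel": [0,0,0],"turn": [0,0,0]},{"travel": [0,0,0],"turn": [0,0,0]}])

```text
time: 7.9
position: [0.4743, 0.155, 0.2394]
tool_rot: [2.41, 2.015, -0.001]
ft_force: [0.3, -0.7, 0.0]
grip_width: 0.599
grip_force: 0.0
```

```bash
python3 to.py .4733 .1561 .145 80
```

```text
t 7.9 p [0.4743 0.155  0.2394] yaw 79.79 tilt z [ 1.e-04 -7.e-04 -1.e+00] travel [ 0.001  -0.0012  0.0944] F [ 0.31 -0.69  0.01] w 0.599400363613905 0.0
turn z -0.20754463996102857
```

step_arm(commands=[{"travel": [0.001,-0.001,0.02],"turn": [0,0,0]},{"travel": [0.001,-0.001,0.045],"turn": [0,0,0]},{"travel": [0.001,-0.001,0.07],"turn": [0,0,0]},{"travel": [0.001,-0.001,0.09],"turn": [0,0,0]},{"travel": [0.001,-0.001,0.094],"turn": [0,0,0]}])

```text
time: 8.4
position: [0.4724, 0.1533, 0.143]
tool_rot: [-2.413, -2.008, 0.007]
ft_force: [0.3, -0.5, -0.0]
grip_width: 0.599
grip_force: 0.0
```

step_arm(commands=[{"travel": [0,0,0],"turn": [0,0,0]},{"travel": [0,0,0],"turn": [0,0,0]},{"travel": [0,0,0],"turn": [0,0,0]},{"travel": [0,0,0],"turn": [0,0,0]},{"travel": [0,0,0],"turn": [0,0,0]}], gripper=0, force=40)

```text
time: 8.9
position: [0.474, 0.156, 0.1461]
tool_rot: [2.411, 2.013, 0.001]
ft_force: [0.3, 0.3, 0.0]
grip_width: 0.232
grip_force: 0.6
```

```bash
python3 to.py .526 .1475 .165 80
python3 - <<'E'
from h import *
im=ctrl.get_image("scene");cv2.imwrite("pics/hg.png",cv2.resize(im[110:260,210:380,::-1],None,fx=3.5,fy=3.5,interpolation=cv2.INTER_CUBIC))
E
```

```text
t 8.9 p [0.474  0.156  0.1461] yaw 79.73 tilt z [ 1.1e-03 -2.0e-04 -1.0e+00] travel [ 0.0009  0.0527 -0.0188] F [0.32 0.29 0.02] w 0.23240866082786488 0.5917913932353258
turn z -0.2684174790687308
```

View pics/hg.png

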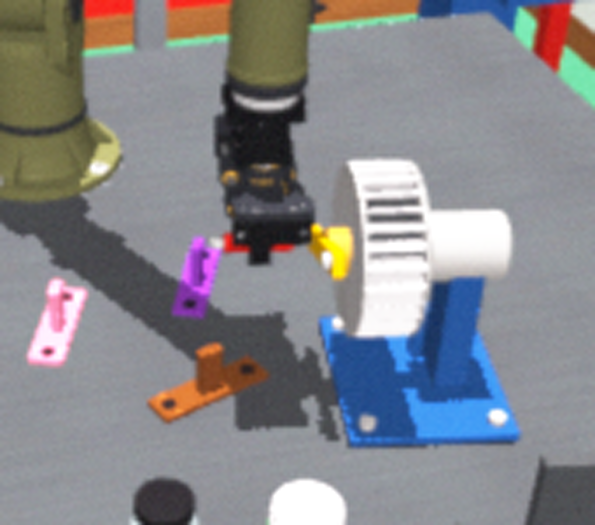

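The fingers straddle the handle mid-sleeve at (258,245), and the crank arm is clear. I'll let the grip finish and compute the circle offsets.

step_arm(commands=[{"travel": [0,0,0],"turn": [0,0,0]},{"travel": [0,0,0],"turn": [0,0,0]},{"travel": [0,0,0],"turn": [0,0,0]}])

```text
time: 9.25
position: [0.4741, 0.156, 0.146]
tool_rot: [2.411, 2.013, 0.001]
ft_force: [0.0, -0.7, 4.3]
grip_width: 0.216
grip_force: 40.0
```

```bash
python3 to.py .526 .1475 .165 80
python3 - <<'E'
import numpy as np
for a0 in range(-110,250,20):
    f=lambda a:np.array([np.sin(np.radians(a)),-np.cos(np.radians(a))])*55
    print(a0,[list((f(a0+k)-f(a0)).round(1)) for k in(4,8,12,16,20)])
E
```

```text
t 9.25 p [0.4741 0.156  0.146 ] yaw 79.73 tilt z [ 0.0011 -0.     -1.    ] travel [ 0.0009  0.0526 -0.0189] F [ 0.04 -0.73  4.33] w 0.21581453283645183 39.99555766582489
turn z -0.27218197600630845
-110 [[np.float64(-1.2), np.float64(-3.7)], [np.float64(-2.1), np.float64(-7.4)], [np.float64(-2.8), np.float64(-11.2)], [np.float64(-3.2), np.float64(-15.0)], [np.float64(-3.3), np.float64(-18.8)]]
-90 [[np.float64(0.1), np.float64(-3.8)], [np.float64(0.5), np.float64(-7.7)], [np.float64(1.2), np.float64(-11.4)], [np.float64(2.1), np.float64(-15.2)], [np.float64(3.3), np.float64(-18.8)]]
-70 [[np.float64(1.4), np.float64(-3.6)], [np.float64(3.1), np.float64(-7.0)], [np.float64(5.0), np.float64(-10.3)], [np.float64(7.2), np.float64(-13.5)], [np.float64(9.6), np.float64(-16.5)]]
-50 [[np.float64(2.6), np.float64(-2.9)], [np.float64(5.3), np.float64(-5.5)], [np.float64(8.3), np.float64(-8.0)], [np.float64(11.4), np.float64(-10.2)], [np.float64(14.6), np.float64(-12.3)]]
-30 [[np.float64(3.4), np.float64(-1.8)], [np.float64(6.9), np.float64(-3.4)], [np.float64(10.5), np.float64(-4.7)], [np.fl
[... 1866 characters left out ...]
oat64(-11.5), np.float64(0.8)], [np.float64(-15.3), np.float64(0.5)], [np.float64(-19.1), np.float64(0.0)]]
190 [[np.float64(-3.8), np.float64(-0.8)], [np.float64(-7.4), np.float64(-1.9)], [np.float64(-11.1), np.float64(-3.2)], [np.float64(-14.6), np.float64(-4.7)], [np.float64(-17.9), np.float64(-6.5)]]
210 [[np.float64(-3.3), np.float64(-2.0)], [np.float64(-6.4), np.float64(-4.3)], [np.float64(-9.3), np.float64(-6.8)], [np.float64(-12.1), np.float64(-9.4)], [np.float64(-14.6), np.float64(-12.3)]]
230 [[np.float64(-2.4), np.float64(-3.0)], [np.float64(-4.5), np.float64(-6.2)], [np.float64(-6.4), np.float64(-9.5)], [np.float64(-8.1), np.float64(-13.0)], [np.float64(-9.6), np.float64(-16.5)]]
```

step_arm(commands=[{"travel": [0,-0.0012,-0.0037],"turn": [0,0,0]},{"travel": [0,-0.0021,-0.0074],"turn": [0,0,0]},{"travel": [0,-0.0028,-0.0112],"turn": [0,0,0]},{"travel": [0,-0.0032,-0.015],"turn": [0,0,0]},{"travel": [0,-0.0033,-0.0188],"turn": [0,0,0]}])

```text
time: 9.75
position: [0.4697, 0.1568, 0.1643]
tool_rot: [-2.41, -2.014, 0.002]
ft_force: [2.1, 2.1, -5.5]
grip_width: 0.218
grip_force: 40.0
```

step_arm(commands=[{"travel": [0,0.0001,-0.0038],"turn": [0,0,0]},{"travel": [0,0.0005,-0.0077],"turn": [0,0,0]},{"travel": [0,0.0012,-0.0114],"turn": [0,0,0]},{"travel": [0,0.0021,-0.0152],"turn": [0,0,0]},{"travel": [0,0.0033,-0.0188],"turn": [0,0,0]}])

```text
time: 10.25
position: [0.4716, 0.1565, 0.1829]
tool_rot: [-2.408, -2.013, 0.006]
ft_force: [-5.6, 2.7, -2.9]
grip_width: 0.215
grip_force: 40.0
```

step_arm(commands=[{"travel": [0,0.0014,-0.0036],"turn": [0,0,0]},{"travel": [0,0.0031,-0.007],"turn": [0,0,0]},{"travel": [0,0.005,-0.0103],"turn": [0,0,0]},{"travel": [0,0.0072,-0.0135],"turn": [0,0,0]},{"travel": [0,0.0096,-0.0165],"turn": [0,0,0]}])

```text
time: 10.75
position: [0.4795, 0.155, 0.1997]
tool_rot: [-2.406, -2.013, 0.011]
ft_force: [-12.1, 2.2, 4.5]
grip_width: 0.213
grip_force: 40.0
```

```bash
python3 to.py .526 .1475 .165 80
```

```text
t 10.75 p [0.4795 0.155  0.1997] yaw 79.82 tilt z [-0.0083 -0.0011 -1.    ] travel [0.001  0.0474 0.0343] F [-12.11   2.16   4.54] w 0.21323635214562717 39.99898999929428
turn z -0.18486857493481068
```

```bash
cat > fit.py <<'E'
import numpy as np
from scipy.optimize import least_squares
# x y z Fx Fy Fz
D=np.loadtxt("d.txt",ndmin=2);ty=np.array([.985,-.172])
u=D[:,:2]@ty;z=D[:,2];r=least_squares(lambda c:np.hypot(u-c[0],z-c[1])-.055,[.526*.985-.172*.1475,.165]);c=r.x
a=np.degrees(np.arctan2(u-c[0],z-c[1]));Fu=D[:,3:5]@ty;Fz=D[:,5];ar=np.radians(a)
print("centre u,z",c.round(4),"was",.526*.985-.172*.1475,.165,"res mm",(r.fun*1e3).round(2))
ft=-(Fu*np.cos(ar)-Fz*np.sin(ar));fr=Fu*np.sin(ar)+Fz*np.cos(ar)
for q in zip(a.round(1),ft.round(1),fr.round(1)):print(*q)
E
cat > d.txt <<'E'
.4741 .156 .146 0 -.7 4.3
.4697 .1568 .1643 2.1 2.1 -5.5
.4716 .1565 .1829 -5.6 2.7 -2.9
.4795 .155 .1997 -12.1 2.2 4.5
E
python3 fit.py
```

```text
centre u,z [0.4906 0.168 ] was 0.49274000000000007 0.165 res mm [-0.01  0.    0.02 -0.01]
-113.6 -3.9 -1.8
-93.8 5.6 -1.3
-74.3 4.4 5.0
-54.8 3.4 12.6
```

Run:
```python
import numpy as np
c=np.array([490.6,168.]);f=lambda a:c+55*np.array([np.sin(np.radians(a)),np.cos(np.radians(a))])
p=np.array([449.8,200.1])
for a0 in range(-55,265,20):
    q=[f(a0+k)-p for k in(4,8,12,16,20)];print(a0,*[f"{x[0]:.1f},{-x[1]:.1f}" for x in q]);p=f(a0+20)
```

```text
-55 -1.9,-2.5 0.6,-5.4 3.3,-8.1 6.2,-10.6 9.3,-13.0
-35 3.2,-2.1 6.6,-4.0 10.1,-5.6 13.6,-7.0 17.3,-8.1
-15 3.7,-0.9 7.5,-1.5 11.4,-1.8 15.2,-1.9 19.0,-1.7
5 3.8,0.5 7.6,1.2 11.3,2.2 14.9,3.4 18.5,4.9
25 3.4,1.7 6.7,3.7 9.9,5.9 12.8,8.3 15.6,11.0
45 2.6,2.8 5.0,5.8 7.2,8.9 9.2,12.2 11.0,15.6
65 1.5,3.5 2.7,7.2 3.7,10.9 4.5,14.6 4.9,18.5
85 0.2,3.8 0.1,7.7 -0.2,11.5 -0.8,15.3 -1.7,19.0
105 -1.1,3.7 -2.5,7.3 -4.1,10.7 -6.0,14.1 -8.1,17.3
125 -2.3,3.1 -4.8,6.0 -7.5,8.7 -10.4,11.2 -13.5,13.5
145 -3.2,2.1 -6.6,4.0 -10.1,5.6 -13.6,7.0 -17.3,8.1
165 -3.7,0.9 -7.5,1.5 -11.4,1.8 -15.2,1.9 -19.0,1.7
185 -3.8,-0.5 -7.6,-1.2 -11.3,-2.2 -14.9,-3.4 -18.5,-4.9
205 -3.4,-1.7 -6.7,-3.7 -9.9,-5.9 -12.8,-8.3 -15.6,-11.0
225 -2.6,-2.8 -5.0,-5.8 -7.2,-8.9 -9.2,-12.2 -11.0,-15.6
245 -1.5,-3.5 -2.7,-7.2 -3.7,-10.9 -4.5,-14.6 -4.9,-18.5
```

step_arm(commands=[{"travel": [0,-0.0019,-0.0025],"turn": [0,0,0]},{"travel": [0,0.0006,-0.0054],"turn": [0,0,0]},{"travel": [0,0.0033,-0.0081],"turn": [0,0,0]},{"travel": [0,0.0062,-0.0106],"turn": [0,0,0]},{"travel": [0,0.0093,-0.013],"turn": [0,0,0]}])

```text
time: 11.25
position: [0.4923, 0.1525, 0.2131]
tool_rot: [-2.411, -2.014, 0.001]
ft_force: [-4.1, 1.6, -0.5]
grip_width: 0.218
grip_force: 40.0
```

step_arm(commands=[{"travel": [0,0.0032,-0.0021],"turn": [0,0,0]},{"travel": [0,0.0066,-0.004],"turn": [0,0,0]},{"travel": [0,0.0101,-0.0056],"turn": [0,0,0]},{"travel": [0,0.0136,-0.007],"turn": [0,0,0]},{"travel": [0,0.0173,-0.0081],"turn": [0,0,0]}])

```text
time: 11.75
position: [0.5099, 0.1493, 0.2213]
tool_rot: [2.411, 2.013, 0.0]
ft_force: [-3.5, -0.2, 4.3]
grip_width: 0.215
grip_force: 40.0
```

step_arm(commands=[{"travel": [0,0.0037,-0.0009],"turn": [0,0,0]},{"travel": [0,0.0075,-0.0015],"turn": [0,0,0]},{"travel": [0,0.0114,-0.0018],"turn": [0,0,0]},{"travel": [0,0.0152,-0.0019],"turn": [0,0,0]},{"travel": [0,0.019,-0.0017],"turn": [0,0,0]}])

```text
time: 12.25
position: [0.529, 0.1457, 0.2229]
tool_rot: [2.411, 2.012, 0.002]
ft_force: [-2.0, -0.9, 5.1]
grip_width: 0.215
grip_force: 40.0
```

step_arm(commands=[{"travel": [0,0.0038,0.0005],"turn": [0,0,0]},{"travel": [0,0.0076,0.0012],"turn": [0,0,0]},{"travel": [0,0.0113,0.0022],"turn": [0,0,0]},{"travel": [0,0.0149,0.0034],"turn": [0,0,0]},{"travel": [0,0.0185,0.0049],"turn": [0,0,0]}])

```text
time: 12.75
position: [0.5472, 0.1423, 0.2177]
tool_rot: [2.411, 2.012, 0.001]
ft_force: [-0.3, -1.9, 5.1]
grip_width: 0.216
grip_force: 40.0
```

```bash
python3 to.py .526 .1475 .165 80
```

```text
t 12.75 p [0.5472 0.1423 0.2177] yaw 79.7 tilt z [ 1.4e-03 -5.0e-04 -1.0e+00] travel [ 0.0014 -0.0218  0.0527] F [-0.33 -1.92  5.06] w 0.21598944053968647 39.9945929646492
turn z -0.2978095659566833
```

step_arm(commands=[{"travel": [0,0.0034,0.0017],"turn": [0,0,0]},{"travel": [0,0.0067,0.0037],"turn": [0,0,0]},{"travel": [0,0.0099,0.0059],"turn": [0,0,0]},{"travel": [0,0.0128,0.0083],"turn": [0,0,0]},{"travel": [0,0.0156,0.011],"turn": [0,0,0]}])

```text
time: 13.25
position: [0.5624, 0.1394, 0.2066]
tool_rot: [2.411, 2.012, 0.001]
ft_force: [-1.7, -2.6, 4.9]
grip_width: 0.216
grip_force: 40.0
```

step_arm(commands=[{"travel": [0,0.0026,0.0028],"turn": [0,0,0]},{"travel": [0,0.005,0.0058],"turn": [0,0,0]},{"travel": [0,0.0072,0.0089],"turn": [0,0,0]},{"travel": [0,0.0092,0.0122],"turn": [0,0,0]},{"travel": [0,0.011,0.0156],"turn": [0,0,0]}])

```text
time: 13.75
position: [0.5729, 0.1374, 0.1908]
tool_rot: [2.411, 2.012, -0.0]
ft_force: [-1.3, -2.1, 6.3]
grip_width: 0.212
grip_force: 40.0
```

step_arm(commands=[{"travel": [0,0.0015,0.0035],"turn": [0,0,0]},{"travel": [0,0.0027,0.0072],"turn": [0,0,0]},{"travel": [0,0.0037,0.0109],"turn": [0,0,0]},{"travel": [0,0.0045,0.0146],"turn": [0,0,0]},{"travel": [0,0.0049,0.0185],"turn": [0,0,0]}])

```text
time: 14.25
position: [0.5775, 0.1365, 0.1723]
tool_rot: [2.411, 2.013, -0.001]
ft_force: [-1.9, -1.9, 6.0]
grip_width: 0.212
grip_force: 40.0
```

step_arm(commands=[{"travel": [0,0.0002,0.0038],"turn": [0,0,0]},{"travel": [0,0.0001,0.0077],"turn": [0,0,0]},{"travel": [0,-0.0002,0.0115],"turn": [0,0,0]},{"travel": [0,-0.0008,0.0153],"turn": [0,0,0]},{"travel": [0,-0.0017,0.019],"turn": [0,0,0]}])

```text
time: 14.75
position: [0.5758, 0.1369, 0.1536]
tool_rot: [2.411, 2.013, -0.001]
ft_force: [-3.7, -1.6, 8.0]
grip_width: 0.215
grip_force: 40.0
```

step_arm(commands=[{"travel": [0,-0.0011,0.0037],"turn": [0,0,0]},{"travel": [0,-0.0025,0.0073],"turn": [0,0,0]},{"travel": [0,-0.0041,0.0107],"turn": [0,0,0]},{"travel": [0,-0.006,0.0141],"turn": [0,0,0]},{"travel": [0,-0.0081,0.0173],"turn": [0,0,0]}])

```text
time: 15.25
position: [0.5683, 0.1383, 0.1371]
tool_rot: [2.41, 2.012, 0.001]
ft_force: [-2.8, -2.7, 12.5]
grip_width: 0.218
grip_force: 40.0
```

step_arm(commands=[{"travel": [0,-0.0023,0.0031],"turn": [0,0,0]},{"travel": [0,-0.0048,0.006],"turn": [0,0,0]},{"travel": [0,-0.0075,0.0087],"turn": [0,0,0]},{"travel": [0,-0.0104,0.0112],"turn": [0,0,0]},{"travel": [0,-0.0135,0.0135],"turn": [0,0,0]}])

```text
time: 15.75
position: [0.5569, 0.1405, 0.1247]
tool_rot: [2.409, 2.01, 0.006]
ft_force: [0.7, -3.3, 13.1]
grip_width: 0.213
grip_force: 40.0
```

```bash
python3 to.py .526 .1475 .165 80
```

```text
t 15.75 p [0.5569 0.1405 0.1247] yaw 79.68 tilt z [ 0.0056 -0.0011 -1.    ] travel [ 0.0013 -0.0314 -0.0405] F [ 0.68 -3.31 13.11] w 0.21301902499126896 39.995703399181366
turn z -0.3198883213200787
```

```bash
cat >> d.txt <<'E'
.4923 .1525 .2131 -4.1 1.6 -.5
.5099 .1493 .2213 -3.5 -.2 4.3
.529 .1457 .2229 -2 -.9 5.1
.5472 .1423 .2177 -.3 -1.9 5.1
.5624 .1394 .2066 -1.7 -2.6 4.9
.5729 .1374 .1908 -1.3 -2.1 6.3
.5775 .1365 .1723 -1.9 -1.9 6
.5758 .1369 .1536 -3.7 -1.6 8
.5683 .1383 .1371 -2.8 -2.7 12.5
.5569 .1405 .1247 .7 -3.3 13.1
E
cat >> fit.py <<'E'
k=slice(1,None)
for sub in(slice(1,None),slice(3,None)):
    # ft = F0 + A sin(a) + B cos(a)  (torque resisting +a)
    X=np.c_[np.ones(len(a)),np.sin(ar),np.cos(ar)][sub];s,rs,_,_=np.linalg.lstsq(X,ft[sub],rcond=None)
    # resist = F0 + m*sin(a+d), heavy angle a+d from straight down -> stable where a=-d
    print("F0 A B",s.round(2),"amp",np.hypot(*s[1:]).round(2),"handle angle with heavy side down",np.degrees(np.arctan2(-s[2],s[1])).round(1),"res",(ft[sub]-X@s).round(1))
    Y=X[:,1:];q=np.linalg.lstsq(Y,ft[sub]-5.82,rcond=None)[0];print(" F0 fixed: amp",np.hypot(*q).round(2),np.degrees(np.arctan2(-q[1],q[0])).round(1))
E
python3 fit.py
```

```text
centre u,z [0.4906 0.1681] was 0.49274000000000007 0.165 res mm [ 0.07  0.02 -0.02 -0.1   0.11 -0.04  0.02  0.03  0.06 -0.02 -0.06  0.
  0.01  0.05]
-113.7 -3.9 -1.8
-94.0 5.6 -1.3
-74.4 4.4 5.0
-54.9 3.4 12.6
-35.4 3.8 2.1
-14.8 2.2 5.0
5.7 2.3 4.9
25.8 2.2 4.6
45.7 4.4 2.5
65.7 6.1 1.8
85.7 6.1 -1.1
105.3 6.8 -5.4
124.4 9.0 -8.9
142.1 9.0 -9.6
F0 A B [ 6.03  0.58 -3.52] amp 3.57 handle angle with heavy side down 80.6 res [-0.1 -0.1 -0.1  1.  -0.3 -0.3 -0.9  0.4  1.  -0.2 -0.7  0.5 -0.1]
 F0 fixed: amp 3.42 78.8
F0 A B [ 6.11  0.48 -3.6 ] amp 3.63 handle angle with heavy side down 82.4 res [-0.3  0.9 -0.3 -0.3 -0.9  0.4  1.1 -0.2 -0.7  0.5 -0.2]
 F0 fixed: amp 3.42 77.8
```

step_arm(commands=[{"travel": [0,-0.0032,0.0016],"turn": [0,0,0]},{"travel": [0,-0.0066,0.003],"turn": [0,0,0]},{"travel": [0,-0.0101,0.0041],"turn": [0,0,0]},{"travel": [0,-0.0136,0.005],"turn": [0,0,0]},{"travel": [0,-0.0173,0.0061],"turn": [0,0,0]}])

```text
time: 16.25
position: [0.5428, 0.1431, 0.117]
tool_rot: [2.408, 2.007, 0.015]
ft_force: [13.3, -1.0, -7.8]
grip_width: 0.214
grip_force: 40.0
```

step_arm(commands=[{"travel": [0,-0.0037,0.0009],"turn": [0,0,0]},{"travel": [0,-0.0075,0.0015],"turn": [0,0,0]},{"travel": [0,-0.0114,0.0018],"turn": [0,0,0]},{"travel": [0,-0.0152,0.0019],"turn": [0,0,0]},{"travel": [0,-0.019,0.0017],"turn": [0,0,0]}])

```text
time: 16.75
position: [0.5212, 0.1471, 0.1134]
tool_rot: [2.411, 2.011, 0.008]
ft_force: [9.7, 0.4, -9.6]
grip_width: 0.216
grip_force: 40.0
```

step_arm(commands=[{"travel": [0,-0.0038,-0.0005],"turn": [0,0,0]},{"travel": [0,-0.0076,-0.0012],"turn": [0,0,0]},{"travel": [0,-0.0113,-0.0022],"turn": [0,0,0]},{"travel": [0,-0.0149,-0.0034],"turn": [0,0,0]},{"travel": [0,-0.0185,-0.0049],"turn": [0,0,0]}])

```text
time: 17.25
position: [0.5015, 0.1508, 0.1181]
tool_rot: [2.411, 2.013, 0.004]
ft_force: [6.1, 0.5, -7.8]
grip_width: 0.218
grip_force: 40.0
```

step_arm(commands=[{"travel": [0,-0.0034,-0.0017],"turn": [0,0,0]},{"travel": [0,-0.0067,-0.0037],"turn": [0,0,0]},{"travel": [0,-0.0099,-0.0059],"turn": [0,0,0]},{"travel": [0,-0.0128,-0.0083],"turn": [0,0,0]},{"travel": [0,-0.0156,-0.011],"turn": [0,0,0]}])

```text
time: 17.75
position: [0.4852, 0.1539, 0.1296]
tool_rot: [-2.411, -2.013, -0.002]
ft_force: [4.5, 0.7, -6.7]
grip_width: 0.217
grip_force: 40.0
```

step_arm(commands=[{"travel": [0,-0.0026,-0.0028],"turn": [0,0,0]},{"travel": [0,-0.005,-0.0058],"turn": [0,0,0]},{"travel": [0,-0.0072,-0.0089],"turn": [0,0,0]},{"travel": [0,-0.0092,-0.0122],"turn": [0,0,0]},{"travel": [0,-0.011,-0.0156],"turn": [0,0,0]}])

```text
time: 18.25
position: [0.4739, 0.156, 0.1466]
tool_rot: [2.411, 2.014, -0.0]
ft_force: [3.0, 0.3, -6.4]
grip_width: 0.218
grip_force: 40.0
```

step_arm(commands=[{"travel": [0,-0.0015,-0.0035],"turn": [0,0,0]},{"travel": [0,-0.0027,-0.0072],"turn": [0,0,0]},{"travel": [0,-0.0037,-0.0109],"turn": [0,0,0]},{"travel": [0,-0.0045,-0.0146],"turn": [0,0,0]},{"travel": [0,-0.0049,-0.0185],"turn": [0,0,0]}])

```text
time: 18.75
position: [0.4695, 0.1569, 0.1653]
tool_rot: [2.411, 2.014, 0.001]
ft_force: [5.5, 1.8, -6.0]
grip_width: 0.214
grip_force: 40.0
```

```bash
python3 to.py .526 .1475 .165 80
python3 - <<'E'
import numpy as np
f=lambda a:55*np.array([np.sin(np.radians(a)),-np.cos(np.radians(a))])
for a0 in range(265,65,-20):print(a0,*["%.1f,%.1f"%tuple(f(a0-k)-f(a0)) for k in(4,8,12,16,20)])
E
```

```text
t 18.75 p [0.4695 0.1569 0.1653] yaw 79.74 tilt z [ 7.e-04  1.e-04 -1.e+00] travel [0.0008 0.0572 0.0003] F [ 5.48  1.76 -6.01] w 0.2144583017323022 39.99375432729721
turn z -0.26185613404047103
265 0.5,3.8 1.2,7.6 2.2,11.3 3.4,14.9 4.9,18.5
245 1.7,3.4 3.7,6.7 5.9,9.9 8.3,12.8 11.0,15.6
225 2.8,2.6 5.8,5.0 8.9,7.2 12.2,9.2 15.6,11.0
205 3.5,1.5 7.2,2.7 10.9,3.7 14.6,4.5 18.5,4.9
185 3.8,0.2 7.7,0.1 11.5,-0.2 15.3,-0.8 19.0,-1.7
165 3.7,-1.1 7.3,-2.5 10.7,-4.1 14.1,-6.0 17.3,-8.1
145 3.1,-2.3 6.0,-4.8 8.7,-7.5 11.2,-10.4 13.5,-13.5
125 2.1,-3.2 4.0,-6.6 5.6,-10.1 7.0,-13.6 8.1,-17.3
105 0.9,-3.7 1.5,-7.5 1.8,-11.4 1.9,-15.2 1.7,-19.0
85 -0.5,-3.8 -1.2,-7.6 -2.2,-11.3 -3.4,-14.9 -4.9,-18.5
```

step_arm(commands=[{"travel": [0,0.0005,0.0038],"turn": [0,0,0]},{"travel": [0,0.0012,0.0076],"turn": [0,0,0]},{"travel": [0,0.0022,0.0113],"turn": [0,0,0]},{"travel": [0,0.0034,0.0149],"turn": [0,0,0]},{"travel": [0,0.0049,0.0185],"turn": [0,0,0]}])

```text
time: 19.25
position: [0.4736, 0.1561, 0.1473]
tool_rot: [-2.411, -2.014, 0.002]
ft_force: [-1.9, -0.2, 5.9]
grip_width: 0.214
grip_force: 40.0
```

step_arm(commands=[{"travel": [0,0.0017,0.0034],"turn": [0,0,0]},{"travel": [0,0.0037,0.0067],"turn": [0,0,0]},{"travel": [0,0.0059,0.0099],"turn": [0,0,0]},{"travel": [0,0.0083,0.0128],"turn": [0,0,0]},{"travel": [0,0.011,0.0156],"turn": [0,0,0]}])

```text
time: 19.75
position: [0.4846, 0.1541, 0.1302]
tool_rot: [-2.41, -2.014, 0.002]
ft_force: [-3.2, 0.0, 2.7]
grip_width: 0.215
grip_force: 40.0
```

step_arm(commands=[{"travel": [0,0.0028,0.0026],"turn": [0,0,0]},{"travel": [0,0.0058,0.005],"turn": [0,0,0]},{"travel": [0,0.0089,0.0072],"turn": [0,0,0]},{"travel": [0,0.0122,0.0092],"turn": [0,0,0]},{"travel": [0,0.0156,0.011],"turn": [0,0,0]}])

```text
time: 20.25
position: [0.4998, 0.1512, 0.1189]
tool_rot: [-2.41, -2.013, 0.002]
ft_force: [-4.2, 1.8, -1.0]
grip_width: 0.218
grip_force: 40.0
```

step_arm(commands=[{"travel": [0,0.0035,0.0015],"turn": [0,0,0]},{"travel": [0,0.0072,0.0027],"turn": [0,0,0]},{"travel": [0,0.0109,0.0037],"turn": [0,0,0]},{"travel": [0,0.0146,0.0045],"turn": [0,0,0]},{"travel": [0,0.0185,0.0049],"turn": [0,0,0]}])

```text
time: 20.75
position: [0.5179, 0.1477, 0.1137]
tool_rot: [-2.41, -2.013, 0.002]
ft_force: [-3.8, 3.1, -11.6]
grip_width: 0.213
grip_force: 40.0
```

step_arm(commands=[{"travel": [0,0.0038,0.0002],"turn": [0,0,0]},{"travel": [0,0.0077,0.0001],"turn": [0,0,0]},{"travel": [0,0.0115,-0.0002],"turn": [0,0,0]},{"travel": [0,0.0153,-0.0008],"turn": [0,0,0]},{"travel": [0,0.019,-0.0017],"turn": [0,0,0]}])

```text
time: 21.25
position: [0.5383, 0.1439, 0.1157]
tool_rot: [2.411, 2.013, 0.002]
ft_force: [4.8, 3.5, -24.7]
grip_width: 0.215
grip_force: 40.0
```

step_arm(commands=[{"travel": [0,0.0037,-0.0011],"turn": [0,0,0]},{"travel": [0,0.0073,-0.0025],"turn": [0,0,0]},{"travel": [0,0.0107,-0.0041],"turn": [0,0,0]},{"travel": [0,0.0141,-0.006],"turn": [0,0,0]},{"travel": [0,0.0173,-0.0081],"turn": [0,0,0]}])

```text
time: 21.75
position: [0.5591, 0.14, 0.1269]
tool_rot: [2.408, 2.008, 0.011]
ft_force: [6.6, 1.0, -10.5]
grip_width: 0.218
grip_force: 40.0
```

step_arm(commands=[{"travel": [0,0.0031,-0.0023],"turn": [0,0,0]},{"travel": [0,0.006,-0.0048],"turn": [0,0,0]},{"travel": [0,0.0087,-0.0075],"turn": [0,0,0]},{"travel": [0,0.0112,-0.0104],"turn": [0,0,0]},{"travel": [0,0.0135,-0.0135],"turn": [0,0,0]}])

```text
time: 22.25
position: [0.5697, 0.138, 0.1397]
tool_rot: [2.41, 2.01, 0.004]
ft_force: [4.2, -0.6, -7.5]
grip_width: 0.218
grip_force: 40.0
```

step_arm(commands=[{"travel": [0,0.0021,-0.0032],"turn": [0,0,0]},{"travel": [0,0.004,-0.0066],"turn": [0,0,0]},{"travel": [0,0.0056,-0.0101],"turn": [0,0,0]},{"travel": [0,0.007,-0.0136],"turn": [0,0,0]},{"travel": [0,0.0081,-0.0173],"turn": [0,0,0]}])

```text
time: 22.75
position: [0.5763, 0.1368, 0.1561]
tool_rot: [2.411, 2.012, 0.001]
ft_force: [4.7, -0.6, -5.8]
grip_width: 0.215
grip_force: 40.0
```

step_arm(commands=[{"travel": [0,0.0009,-0.0037],"turn": [0,0,0]},{"travel": [0,0.0015,-0.0075],"turn": [0,0,0]},{"travel": [0,0.0018,-0.0114],"turn": [0,0,0]},{"travel": [0,0.0019,-0.0152],"turn": [0,0,0]},{"travel": [0,0.0017,-0.019],"turn": [0,0,0]}])

```text
time: 23.25
position: [0.5772, 0.1367, 0.1748]
tool_rot: [2.411, 2.013, -0.001]
ft_force: [3.7, -2.1, -5.0]
grip_width: 0.216
grip_force: 40.0
```

```bash
python3 to.py .526 .1475 .165 80
```

```text
t 23.25 p [0.5772 0.1367 0.1748] yaw 79.71 tilt z [ 0.e+00 -9.e-04 -1.e+00] travel [ 0.0015 -0.0524  0.0098] F [ 3.67 -2.07 -4.96] w 0.21576920206065225 39.99291032552719
turn z -0.2859255712611741
```

```bash
cat >> d.txt <<'E'
.5428 .1431 .117 13.3 -1 -7.8
.5212 .1471 .1134 9.7 .4 -9.6
.5015 .1508 .1181 6.1 .5 -7.8
.4852 .1539 .1296 4.5 .7 -6.7
.4739 .156 .1466 3 .3 -6.4
.4695 .1569 .1653 5.5 1.8 -6
.4736 .1561 .1473 -1.9 -.2 5.9
.4846 .1541 .1302 -3.2 0 2.7
.4998 .1512 .1189 -4.2 1.8 -1
.5179 .1477 .1137 -3.8 3.1 -11.6
.5383 .1439 .1157 4.8 3.5 -24.7
.5591 .14 .1269 6.6 1 -10.5
.5697 .138 .1397 4.2 -.6 -7.5
.5763 .1368 .1561 4.7 -.6 -5.8
.5772 .1367 .1748 3.7 -2.1 -5
E
cat > fit2.py <<'E'
import io,contextlib
with contextlib.redirect_stdout(io.StringIO()): exec(open("fit.py").read())
d=np.ones(len(a));d[20:]=-1
print("centre",c.round(4))
for nm,i in(("all",np.arange(1,len(a))),("fwd",np.arange(1,20)),("|fr|<9",np.array([j for j in range(1,len(a)) if abs(fr[j])<9])),("skip 1st",np.array([j for j in range(1,len(a)) if j!=20 and abs(fr[j])<9 and j!=14]))):
    X=np.c_[d,np.sin(ar),np.cos(ar)][i];s=np.linalg.lstsq(X,ft[i],rcond=None)[0]
    print(nm,s.round(2),"amp",np.hypot(*s[1:]).round(2),"a*",np.degrees(np.arctan2(-s[2],s[1])).round(1))
    if nm=="all":
        for q in zip(a[i].round(1),ft[i].round(1),fr[i].round(1),(ft[i]-X@s).round(2)):print(*q)
E
python3 fit2.py
```

```text
centre [0.4905 0.1683]
all [ 6.09  0.69 -3.45] amp 3.52 a* 78.8
-94.1 5.6 -1.3 -0.05
-74.5 4.4 5.0 -0.12
-55.0 3.4 12.7 -0.18
-35.4 3.8 2.1 0.93
-14.7 2.2 5.0 -0.37
5.7 2.3 4.9 -0.41
25.9 2.2 4.6 -1.08
45.8 4.4 2.5 0.19
65.8 6.1 1.7 0.82
85.8 6.1 -1.1 -0.42
105.5 6.8 -5.4 -0.86
124.4 9.0 -9.0 0.4
142.2 9.0 -9.6 -0.21
159.2 9.6 12.0 0.07
-177.5 9.9 9.2 0.39
-155.9 8.6 4.7 -0.37
-134.7 7.8 1.6 -0.24
-113.2 7.0 -0.1 0.21
-93.1 6.3 -4.8 0.67
-112.4 -6.2 -0.6 -0.75
-133.8 -4.1 0.4 0.06
-153.9 -3.6 2.9 -0.26
-173.9 -3.0 12.0 -0.3
164.1 -2.8 24.9 -0.21
138.9 -2.1 12.1 0.9
121.4 -4.2 7.5 -0.49
102.8 -4.6 5.9 0.05
83.2 -5.4 3.4 0.38
fwd [ 6.05  0.55 -3.52] amp 3.56 a* 81.1
|fr|<9 [ 6.08  0.63 -3.36] amp 3.42 a* 79.4
skip 1st [ 6.03  0.56 -3.36] amp 3.4 a* 80.6
```

step_arm(commands=[{"travel": [0,-0.0001,-0.001],"turn": [0,0,0]},{"travel": [0,-0.0003,-0.002],"turn": [0,0,0]},{"travel": [0,-0.0005,-0.0033],"turn": [0,0,0]},{"travel": [0,-0.0005,-0.0033],"turn": [0,0,0]},{"travel": [0,-0.0005,-0.0033],"turn": [0,0,0]}])

```text
time: 23.75
position: [0.5768, 0.1367, 0.1779]
tool_rot: [2.411, 2.013, -0.001]
ft_force: [4.0, -3.6, -4.1]
grip_width: 0.21
grip_force: 40.0
```

step_arm(commands=[{"travel": [0,0,0],"turn": [0,0,0]},{"travel": [0,0,0],"turn": [0,0,0]},{"travel": [0,0,0],"turn": [0,0,0]}])

```text
time: 24.05
position: [0.5768, 0.1367, 0.1779]
tool_rot: [2.411, 2.013, -0.001]
ft_force: [3.6, -3.1, -2.9]
grip_width: 0.219
grip_force: 40.0
```

```bash
cat > ang.py <<'E'
import numpy as np
from bench import ctrl
s=ctrl.get_state();p=s["position"];print("angle",np.degrees(np.arctan2(p[:2]@[.985,-.172]-.4905,p[2]-.1683)).round(2),s["time"],s["ft_force"].round(1),s["grip_width"],np.abs(s["qd"]).max())
E
python3 ang.py
python3 - <<'E'
from h import *
im=ctrl.get_image("scene");cv2.imwrite("pics/end.png",cv2.resize(im[110:300,100:390,::-1],None,fx=2.7,fy=2.7,interpolation=cv2.INTER_CUBIC))
E
```

```text
angle 79.91 24.05 [ 3.6 -3.1 -2.9] 0.2185263720300805 0.0012715184336122669
```

View pics/end.png

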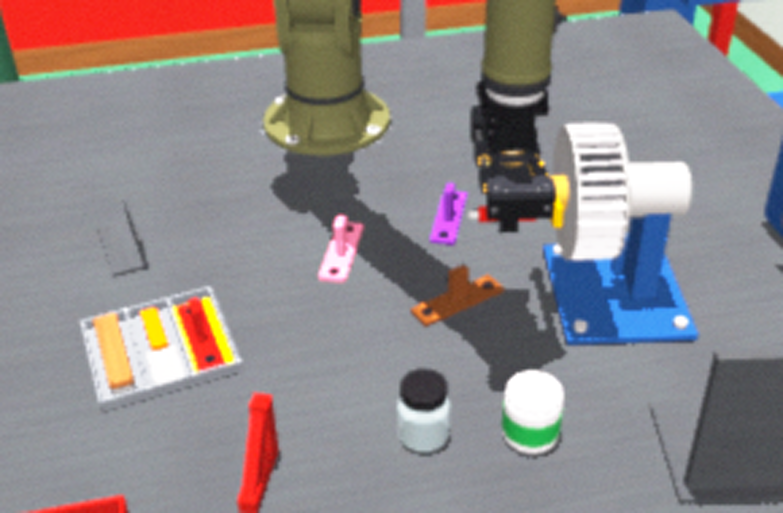

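The bracket lies flat in the lined compartment at (203,330) and the gripper holds the handle at (500,210). The other bench objects in view are in place. The wheel is still at 79.9°, against an estimate of about 79.5–80°.

```bash
python3 -c "
from bench import ctrl
print(ctrl.close_job())"
```

```text
the job is handed in; nothing more can be done
None
```

The job is handed in: the red bracket lies flat in the yellow-lined compartment, and after a full turn to feel the wheel, the gripper still holds the handle still at 79.9°, where I estimate (to about ±3°) the heavy side is straight down.

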